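# Free the sagging bolt of the quarantine cage and hold its gate ajar

## Task

The sagging barrel bolt of the sample quarantine cage hangs in its bent keeper, which a colleague wants to straighten: first push the blade of the flat gauge into the slot of the door-alarm contact box on the cage's roof until its handle's shoulder sits on the box, and leave it there so that the gate can move without an alarm. Then take the bolt by its knob, raise it level so that it clears the keeper's lip while you draw it right back, and pull the spring-closed gate about 40 mm open at its free edge. Finish while still holding the gate there, leaving everything else where it stands.

Things in the scene. Friction and masses are not known exactly. Their poses are not given: they have to be found in the camera images.
- cage: Grey barred sample quarantine cage fixed to the worktop, 130 deep (x) x 244 wide (y), roof 116 mm high, gate in its front (-x) face; origin at floor level in its middle, 65 mm behind the front.
- gauge_holder: Aluminium block with a slot for the gauge, fixed to the worktop in front of the cage's right end: 40 x 56 mm, 32 mm tall, on a 52 x 64 mm foot; origin under its centre.
- gauge_grip (a point): Centre of the grey handle of the loose flat gauge: handle 20 (its x) x 34 (its y) x 36 mm tall, gripped across the 20 mm; z points up. Below it a steel blade 3 x 16 mm, 22 mm long, narrowing to 2 x 10 mm at its end, points down: the handle's underside is the shoulder, 18 mm below this point, the blade's tip 40 mm below. 40 g. It starts upright in its holder, shoulder on the holder's top.
- slot_mouth (a point): Centre of the slot in the top face of the white door-alarm contact box (34 x 46 x 28 mm) screwed on the cage roof near its right front corner; that face is 144 mm above the worktop. Slot 6 (its x) x 20 (its y) mm, 25 mm deep in all, its mouth funnelled to 13 x 27 mm over the top 7 mm. Axes are the cage's: x to the rear, y to the cage's left (from gate hinge to keeper), z up.
- knob (a point): Centre of the upright steel knob of the barrel bolt, in front of the gate: 16 mm diameter, 26 mm tall, on an 8 mm stem rising from the rod. The space beside and above it is free down to 10 mm below the knob's underside. In the barrel's frame (point barrel_screw) it lies 70 mm along y less the bolt's draw, 39 mm up and 11 mm to the front (-x).
- barrel_screw (a point): The rear screw on the gate's front face, 112 mm above the worktop, about which the bolt's barrel (guide plate) swings up and down; its axis is the gate's x. Its frame is the barrel's: y along the rod to the nose, z up.
- barrel (a joint): Tilt of barrel and rod about that screw, rad: 0 level, negative sagging (nose down), about -0.08 at the start where the notch lies on the lip; stops at -0.11 and +0.05. It falls by its own weight (about 0.2 kg in all). The nose clears the lip from about -0.028 upward.
- bolt (a joint): How far the rod is drawn back toward the hinge along the barrel (toward its -y), m: 0 shot at the start, 0.032 fully back at its stop; friction about 1 N. With the notch down on the lip it only moves some 3 mm; the nose is out of the keeper beyond 0.021.
- keeper_lip (a point): Top edge of the bent-up lip of the steel keeper strap on the cage's left front post, 103 mm above the worktop. The 12 mm rod's underside has a notch, 6 mm deep and 9 mm long, that lies over this 3 mm thick lip, with a 14 mm long nose beyond it; the strap goes round the nose in front (3 mm clear) and on top.
- gate (a joint): Opening angle of the gate about its upright hinge, rad: 0 shut, positive swings the free (left) edge toward the robot; 0.19 is 40 mm at the free edge, up to 1.2. A spring closes it: 0.20 N m when shut, 0.35 N m at 0.19.
- gate_hinge (a point): A point on the gate's upright hinge axis at the cage's right front edge.
- gate_edge (a point): The free edge of the gate, front face, half-way up: 206 mm from the hinge axis.
- gate_leaf: The barred gate leaf, 200 mm wide, 109 mm high, 12 mm thick, which carries barrel and bolt; its origin is on the hinge axis at worktop height.
- bottle_large: White bottle with red cap, 55 mm wide, 125 mm tall; bystander at the left. Origin under its centre.
- timer: Bench timer, 21 x 62 x 54 mm; bystander at the left.
- blue_box: Blue lidded box, 57 x 87 x 32 mm; bystander at the left.
- bottle_white: White bottle with blue cap, 48 mm wide, 105 mm tall; bystander at the left.
- marker: Black marker, 136 mm long, lying in front of the cage; bystander.
- dropper_bottle: Small white bottle, 26 mm wide, 68 mm tall; bystander at the right.
- cup: Small clear cup, 36 mm wide, 34 mm tall; bystander at the right.
- tape: Roll of tape, 66 mm wide, 18 mm tall, lying on the cage's roof at its rear left; bystander.

How it is judged:
On the way, in this order (a step that is already met when the one before it is completed fails the run):
1. the gauge's blade stands in the slot of the contact box up to its shoulder, let go, gate still shut (horizontal distance between gauge_grip and slot_mouth below 0.005 m and z of gauge_grip in the frame of slot_mouth below 0.021 m and contact force between the fingers and anything else below 0.3 N and value of joint gate below 0.03 rad), for 0.2 s.
2. the bolt is lifted off the lip and drawn back out of the keeper (value of joint bolt above 0.023 m), for 0.1 s.
At the end, for the whole second after the job is handed in: The gate stands still, held by the gripper, 25 to 55 mm open at its free edge (0.12 to 0.27 rad), the bolt drawn back at least 23 mm, and the gauge still sits in the contact box with its shoulder within 3 mm of the box's top (value of joint gate between 0.12 and 0.27 rad and velocity of joint gate between -0.05 and 0.05 rad/s and value of joint bolt above 0.023 m and contact force between the fingers and gate_leaf above 1 N and horizontal distance between gauge_grip and slot_mouth below 0.005 m and z of gauge_grip in the frame of slot_mouth below 0.021 m); the arm keeps its last pose, push and grip.
It fails at once if the gate is opened while the gauge is not in the contact slot (alarm) (value of joint gate above 0.06 rad and (horizontal distance between gauge_grip and slot_mouth above 0.006 m or z of gauge_grip in the frame of slot_mouth above 0.023 m)).
It fails at once if a bystander is pushed away by more than 30 mm or knocked over (distance of any of bottle_large, timer, blue_box, bottle_white, marker, dropper_bottle, cup, tape from where it was at the start of the episode above 0.03 m or angle between any of bottle_large, bottle_white, dropper_bottle, cup, timer's own z axis and vertical above 0.6 rad).
It also fails if it takes over 50 s, if anything falls off the work surface, if the arm or the gripper's body presses on something with over 40 N, if the wrist force passes 120 N, or if a joint passes its speed limit or range.

## Robot

A 6-joint arm with a two-finger parallel gripper is mounted at the origin on a cart in front of the work surface, level with it; the furniture and walls round the work are solid. World frame = base frame: x ahead of the robot, y to its left, z up, the work surface at z = 0. Lengths are in m, angles in rad, forces in N, time in s.
With the tool pointing down it reaches from about 0.3 to 0.875 m from the base axis. Payload 4.2 kg.
Tool frame: the origin (TCP) lies on the centre line of the jaws, within the pads' length; the fingertips stand 8 mm ahead of it and the grasp point (between the pads) lies 11 mm behind it; z points along the fingers, y is the line along which they close (so a half turn about z gives the same grasp; the last joint's range is limited). The gripper opens to 85 mm and grips with 20 to 120 N. Pads are 22 mm wide; open, the fingers measure 114 mm over their backs; the gripper's body (76 mm by 85 mm) begins 54 mm behind the grasp point. The pads swing forward as they close: fully open they stand 13 mm farther back than shut.
Start: joints at [1.108, 0.32, 1.565, -0, 1.257, -0.02], TCP at [0.246, 0.52, 0.239] pointing down, gripper open.
Joint ranges: [-3.11, 3.11], [-0.84, 2.01], [0.21, 2.61], [-1.34, 4.49], [0.05, 2.63], [-2.56, 2.56]. Speed limits (rad/s): [2.57, 2.57, 3.14, 3.14, 3.14, 3.14].

## Interface

Orientations are given as a unit quaternion [w, x, y, z].
In Python, from workcell import monitor, read_camera, camera_info, env gives the robot as it stands.
- The arm moves only by the shell command python3 -m handwheel 'ROWS' [OPENING] [FORCE]. ROWS is JSON, a list of rows, each a list of 2 entries, a list of its own where there are three numbers: the shift along the tool's x, y, z in m, then the turn about the tool's z in degrees. In form: [[[dx, dy, dz], spin], ...]. A call has 1 to 20 rows; each row shifts and turns the commanded pose from where the row before left it, along the tool's axes as they then stand; what a row does not reach is not made up. A row lasts 1/12 s, in which the tool goes at most 41.7 mm and 7.16 degrees, less where a joint would pass 70% of its speed; a pose out of reach is approached as far as the arm can. A call with a gripper value outside its range is refused whole. OPENING is the closure in counts, from 0 (fully open) to 255 (shut), set as the call begins (- or left out, the last holds). The fingers move at their own pace and stop on an object; FORCE is the grip in N (left out, the last holds). Time passes only in rows, so rows that do not move let the fingers close. It gives the time, the measured TCP pose, the force, the opening and the grip force at its end, in the units of the state.
- monitor.read_state(): the state, without advancing time (a new reading comes with each control period).
- read_camera(name): name is "scene" or "top" or "wrist"; returns the picture (480x640x3 uint8, red, green, blue); there is no depth.
- camera_info(name): a dict with "camera_matrix" (3x3 intrinsics, pixels), "distortion" ([k1, k2, p1, p2, k3] as OpenCV has them; the pictures are not rectified), "extrinsics" (4x4, takes a point from camera to world coordinates). Camera axes: x right, y down, z forward; pixel columns grow to the right and rows downward; lengths in m; the calibration is good to about 2 mm. A picture is of the moment at which its call begins: read the wrist's pose just before it. camera_info takes no time and is no camera call; for the wrist camera it gives the pose at the moment of the call.
- env.finish_job(): hands the job in; it is judged then, once.
The state is a dict: "t": time; "joints": joint angles; "dq": joint speeds; "tau": joint torques, N m; "tcp_pos": TCP position; "orientation": TCP orientation; "contact_force": force on the tool from outside, world axes, zero at the start; "moment": the same for the moment, N m; "width": finger opening in m; "grasp_force": force on a finger pad.
Only numpy, scipy, OpenCV 4.12 (cv2) and the standard library are available. Lean on these libraries where they do the work, as an engineer would, in place of code of your own. Each camera call takes 0.05 s, during which the arm holds its last target. There are 200 camera calls.

## Working session

There is one attempt and no reset: what is moved stays moved. The work goes in short steps, Python scripts to look and compute and a shell command to move; the robot and the scene stay as the last step left them, time stands still between calls to the robot, and variables do not carry over. Pictures are saved under pics/ and viewed, at most 11 in all, crops included, and the job is handed in when it is done.

```bash
mkdir -p pics; python3 - <<'E'
from workcell import monitor, read_camera, camera_info, env
import cv2,json
s=monitor.read_state();print(s)
for n in("scene","top"):
    im=read_camera(n);cv2.imwrite(f"pics/{n}0.png",im[:,:,::-1]);i=camera_info(n);print(n,i)
E
```

```text
{'t': 0.0, 'joints': array([ 1.10797986e+00,  3.20288592e-01,  1.56569818e+00,  2.88989627e-05,
        1.25737822e+00, -2.00198551e-02]), 'dq': array([ 0.00021724, -0.0004405 , -0.00029924,  0.000735  , -0.00084424,
       -0.00063168]), 'tau': array([-2.24886004e-03, -4.15525639e+01, -2.34158349e+01, -1.88208146e-04,
        8.22012807e-03,  4.77585374e-06]), 'tcp_pos': array([0.2461627 , 0.51912679, 0.2384767 ]), 'orientation': array([-2.25208413e-04,  2.19598285e-01,  9.75589979e-01, -8.57185061e-04]), 'contact_force': array([0.49614028, 0.84577766, 0.75035978]), 'moment': array([ 0.01222507,  0.0465545 , -0.02325366]), 'grasp_force': 0.0, 'width': 0.08543390919678968}
scene {'camera_matrix': array([[539.41372697,   0.        , 325.10856609],
       [  0.        , 539.41372697, 247.18370631],
       [  0.        ,   0.        ,   1.        ]]), 'distortion': array([-0.15132653,  0.        ,  0.        ,  0.        ,  0.        ]), 'extrinsics': array([[ 0.83231151, -0.25860491,  0.4902867 , -0.1980015 ],
       [-0.55378732, -0.34960422,  0.75570926, -1.1174239 ],
       [-0.02402383, -0.90050008, -0.43419174,  0.75385119],
       [ 0.        ,  0.        ,  0.        ,  1.        ]])}
top {'camera_matrix': array([[574.87155307,   0.        , 319.66063352],
       [  0.        , 574.87155307, 236.72304911],
       [  0.        ,   0.        ,   1.        ]]), 'distortion': array([-0.12409468,  0.        ,  0.        ,  0.        ,  0.        ]), 'extrinsics': array([[ 0.01031251, -0.99534781,  0.0957935 ,  0.40040505],
       [-0.9997366 , -0.00829862,  0.0213979 , -0.00325518],
       [-0.0205034 , -0.09598893, -0.99517121,  1.54388178],
       [ 0.        ,  0.        ,  0.        ,  1.        ]])}
```

View pics/top0.png

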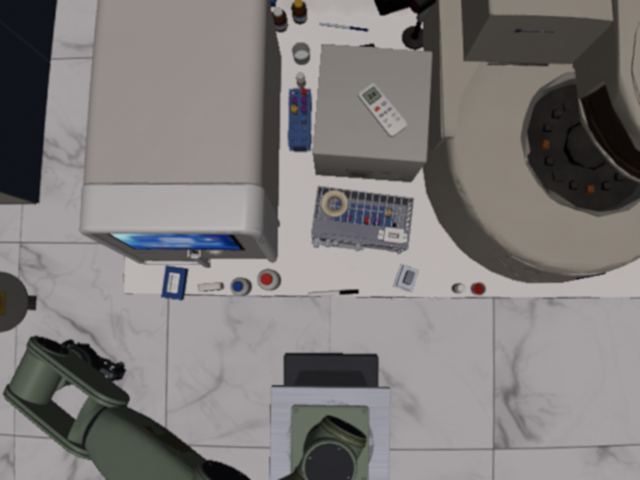

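View pics/scene0.png

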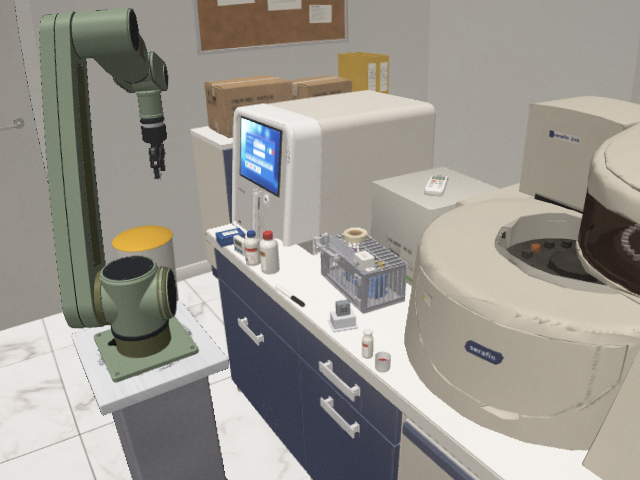

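The top view shows the gauge handle at (406,277) on its holder, the contact box at (394,236), the cage spanning columns 312–412 and the marker at (335,291). In the scene view the holder and gauge are at (343,312) and the box at (365,258).

```bash
cat > h.py <<'E'
from workcell import monitor, read_camera, camera_info, env
import cv2,numpy as np
from scipy.spatial.transform import Rotation as R
def ray(info,px):
    p=cv2.undistortPoints(np.array([[px]],float),info["camera_matrix"],info["distortion"])[0,0]
    E=info["extrinsics"];return E[:3,3],E[:3,:3]@np.array([p[0],p[1],1])
def plane(info,px,z):
    o,d=ray(info,px);return o+d*(z-o[2])/d[2]
def proj(info,P):
    E=np.linalg.inv(info["extrinsics"]);return cv2.projectPoints(np.array(P,float).reshape(-1,1,3),cv2.Rodrigues(E[:3,:3])[0],E[:3,3],info["camera_matrix"],info["distortion"])[0][:,0]
def tool():
    s=monitor.read_state();q=s["orientation"];return s["tcp_pos"],R.from_quat([q[1],q[2],q[3],q[0]]).as_matrix()
def togo(P,yaw=None):
    "shift in tool axes to bring TCP to P; spin (deg, about tool z) so the closing line y has world direction yaw deg"
    p,M=tool();print("tcp",p.round(4),"shift tool mm",(M.T@(np.array(P)-p)*1000).round(1))
    a=np.degrees(np.arctan2(M[1,1],M[0,1]));print("closing dir",a.round(2),"z",M[:,2].round(4))
    if yaw is not None: print("spin",-((yaw-a+90)%180-90))
E
python3 - <<'E'
from h import *
i=camera_info("top")
for n,px,z in[("gauge",(406,277),.068),("box",(394,236),.144),("roofFL",(313,243),.116),("roofFR",(406,252),.116),("roofRL",(317,190),.116),("roofRR",(412,199),.116),("marker",(335,291),.01)]: print(n,plane(i,px,z).round(3))
togo((.5,-.15,.25),-95)
E
python3 -c "
import cv2;a=cv2.imread('pics/top0.png')[175:300,300:430];cv2.imwrite('pics/topc.png',cv2.resize(a,None,fx=4.8,fy=4.8,interpolation=2)[:600])"
```

```text
gauge [ 0.441 -0.194  0.068]
box [ 0.538 -0.155  0.144]
roofFL [0.522 0.044 0.116]
roofFR [ 0.501 -0.188  0.116]
roofRL [0.656 0.035 0.116]
roofRR [ 0.635 -0.204  0.116]
marker [ 0.403 -0.013  0.01 ]
tcp [0.2462 0.5192 0.2386] shift tool mm [-516.1 -495.9  -10.7]
closing dir 64.63 z [-7.0e-04 -1.4e-03 -1.0e+00]
spin -20.372472737201633
```

View pics/topc.png

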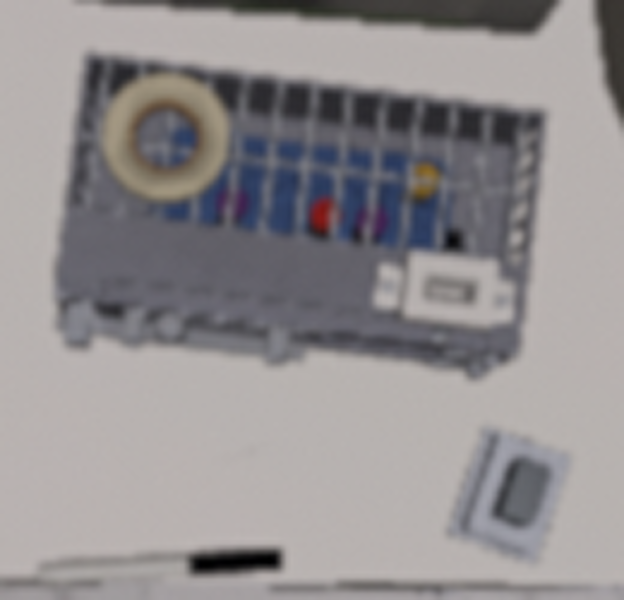

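The crop shows the slot at about (450,290), the handle tilted roughly 18° at (525,490), and the bolt hardware along the gate front. I'll move above the gauge.

```bash
python3 - <<'E'
from h import *
togo((.41,-.18,.24),72)
E
```

```text
tcp [0.2462 0.5192 0.2386] shift tool mm [-447.6 -561.6   -0.6]
closing dir 64.63 z [-7.0e-04 -1.4e-03 -1.0e+00]
spin -7.372472737201633
```

```bash
python3 -m handwheel '[[[-0.0249,-0.0312,0],0],[[-0.0249,-0.0312,0],0],[[-0.0249,-0.0312,0],0],[[-0.0249,-0.0312,0],0],[[-0.0249,-0.0312,0],0],[[-0.0249,-0.0312,0],0],[[-0.0249,-0.0312,0],0],[[-0.0249,-0.0312,0],0],[[-0.0249,-0.0312,0],0],[[-0.0249,-0.0312,0],0],[[-0.0249,-0.0312,0],0],[[-0.0249,-0.0312,0],0],[[-0.0249,-0.0312,0],0],[[-0.0249,-0.0312,0],0],[[-0.0249,-0.0312,0],0],[[-0.0249,-0.0312,0],0],[[-0.0249,-0.0312,0],0],[[-0.0249,-0.0312,0],0],[[0,0,0],-7],[[0,0,0],0]]' 0
python3 - <<'E'
from h import *
togo((.441,-.194,.2),72)
im=read_camera("wrist");cv2.imwrite("pics/w1.png",im[:,:,::-1]);i=camera_info("wrist");print(i)
print(proj(i,[(.441,-.194,.068),(.538,-.155,.144)]))
E
```

```text
t: 1.77
tcp_pos: [0.4106, -0.1817, 0.2386]
orientation: [-0.001, 0.161, 0.987, 0.0]
contact_force: [0.2, 1.4, -0.2]
width: 0.0854
grasp_force: 0.0
tcp [ 0.4106 -0.1817  0.2386] shift tool mm [-32.8  -2.   38.6]
closing dir 71.52 z [-1.3e-03  8.0e-04 -1.0e+00]
spin -0.47672489764096326
{'camera_matrix': array([[418.66409404,   0.        , 317.16019009],
       [  0.        , 418.66409404, 234.73192032],
       [  0.        ,   0.        ,   1.        ]]), 'distortion': array([0.02358937, 0.        , 0.        , 0.        , 0.        ]), 'extrinsics': array([[ 3.18887610e-01,  9.09224719e-01,  2.67621193e-01,
         3.41829468e-01],
       [ 9.47792388e-01, -3.06069324e-01, -8.95050710e-02,
        -1.56482604e-01],
       [ 5.30414602e-04,  2.82191387e-01, -9.59357983e-01,
         3.73933199e-01],
       [ 0.00000000e+00,  0.00000000e+00,  0.00000000e+00,
         1.00000000e+00]])}
[[311.85635718 254.56537736]
 [415.60110943 409.01563027]]
```

View pics/w1.png

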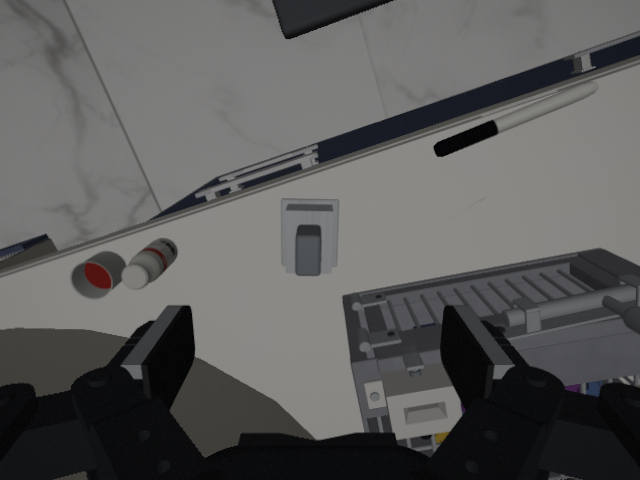

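Wrist view: gauge handle at columns 296–321, rows 225–275 (top face the lower part, about (308,262)), slot at about (426,411), bolt barrel at (570,308).

```bash
python3 - <<'E'
from h import *
a=cv2.imread("pics/w1.png")
c1=cv2.resize(a[190:290,265:355],None,fx=6,fy=6,interpolation=2)[:600,:400]
c1=cv2.resize(a[215:285,280:335],None,fx=7,fy=7,interpolation=2)
c2=cv2.resize(a[375:445,375:430+45],None,fx=4,fy=4,interpolation=2)
h=np.zeros((500,800,3),np.uint8);h[:490,:385]=c1;h[:280,390:790]=c2
cv2.imwrite("pics/c1.png",h)
E
```

```text
(no output)
```

View pics/c1.png

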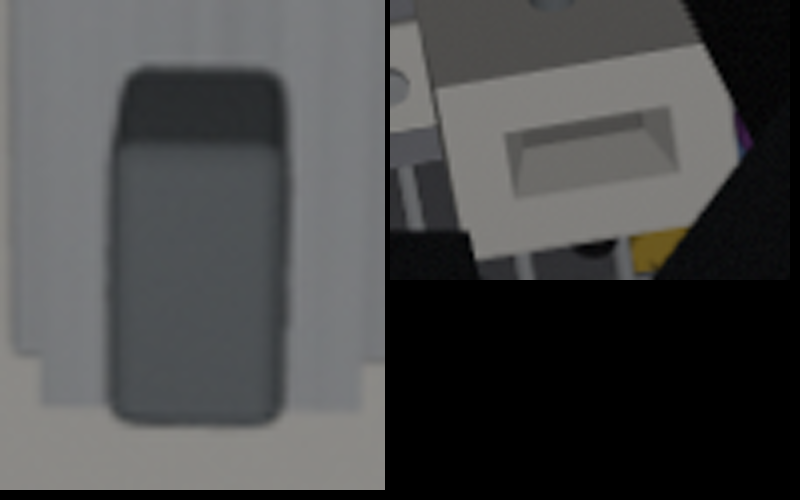

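Handle top face spans crop (113–283, 142–422), centre at full-frame (308.3,255.3). The funnel corners are clear at crop (504,133), (668,107), (680,170), (516,197).

```bash
python3 - <<'E'
from h import *
i=camera_info("wrist")
g=np.array([plane(i,(280+x/7,215+y/7),.068) for x,y in[(118,142),(283,142),(283,420),(112,420)]])
s=np.array([plane(i,(375+x/4,375+y/4),.144) for x,y in[(114,133),(278,107),(290,170),(126,197)]])
for n,q in(("gauge",g),("slot",s)):
    print(n,q.mean(0).round(4)); 
    for k in range(4):
        d=q[(k+1)%4]-q[k];print((np.linalg.norm(d)*1000).round(1),np.degrees(np.arctan2(d[1],d[0])).round(1))
G=g.mean(0)
togo((G[0],G[1],.047),72)
E
```

```text
gauge [ 0.4408 -0.1967  0.068 ]
18.0 71.4
32.5 -18.5
19.1 -108.6
32.5 159.4
slot [ 0.5429 -0.1497  0.144 ]
26.6 82.4
12.4 -5.0
26.9 -97.0
12.6 173.5
tcp [ 0.4103 -0.1804  0.2386] shift tool mm [-34.5  -5.9 191.6]
closing dir 71.4 z [-0.0015  0.0013 -1.    ]
spin -0.6027326400704425
```

```bash
python3 -m handwheel '[[[-0.0345,-0.006,0],0],[[0,0,0.035],0],[[0,0,0.035],0],[[0,0,0.035],0],[[0,0,0.035],0],[[0,0,0.027],0],[[0,0,0.015],0],[[0,0,0.010],0],[[0,0,0],0],[[0,0,0],0]]' 80
python3 - <<'E'
from h import *
togo((.4408,-.1967,.047),71.4)
E
```

```text
t: 2.65
tcp_pos: [0.4413, -0.1952, 0.0472]
orientation: [-0.001, 0.16, 0.987, 0.0]
contact_force: [0.1, 0.4, 0.4]
width: 0.0589
grasp_force: 0.0
tcp [ 0.4413 -0.1952  0.0472] shift tool mm [ 0.  -1.5  0.2]
closing dir 71.63 z [-1.1e-03  7.0e-04 -1.0e+00]
spin 0.23003490746346245
```

```bash
python3 -m handwheel '[[[0,-0.001,0],0],[[0,0,0],0],[[0,0,0],0],[[0,0,0],0],[[0,0,0],0],[[0,0,0],0],[[0,0,0],0],[[0,0,0],0]]' 255 40
python3 -m handwheel '[[[0,0,-0.01],0],[[0,0,-0.02],0],[[0,0,-0.03],0],[[0,0,-0.035],0],[[0,0,-0.035],0],[[0,0,-0.027],0],[[0,0,0],0],[[0,0,0],0]]'
python3 - <<'E'
from h import *
i=camera_info("wrist");im=read_camera("wrist");cv2.imwrite("pics/w2.png",im[:,:,::-1])
p,M=tool();print(proj(i,[p+M@[0,0,-.003+ -.018]]))
togo((.5429,-.1497,.204),-6.7)
E
```

```text
t: 3.32
tcp_pos: [0.4417, -0.1982, 0.0484]
orientation: [0.001, 0.16, 0.987, -0.001]
contact_force: [-2.1, -3.5, 7.7]
width: 0.0194
grasp_force: 40.7
t: 3.98
tcp_pos: [0.4419, -0.1976, 0.2059]
orientation: [0.002, 0.16, 0.987, -0.0]
contact_force: [-0.1, 1.0, -0.1]
width: 0.0189
grasp_force: 39.9
[[314.57167053 349.37481416]]
tcp [ 0.4409 -0.1971  0.2043] shift tool mm [-81.8  77.2   0.3]
closing dir 71.61 z [ 4.e-04  4.e-04 -1.e+00]
spin 78.30993029692911
```

View pics/w2.png

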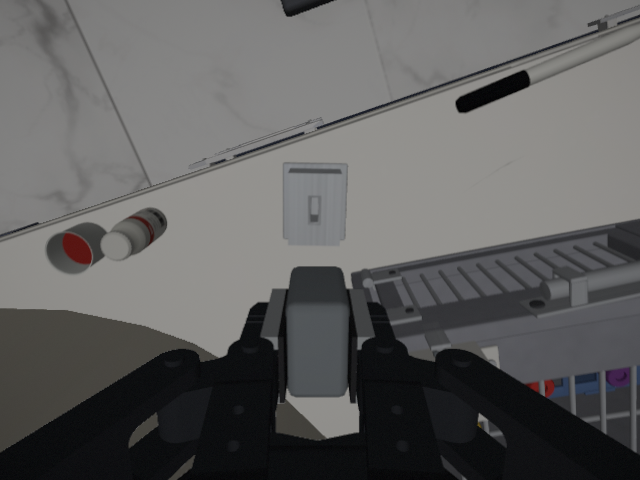

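The gauge is held, its handle at columns 288–348, rows 285–396. The holder is empty at (315,205).

```bash
python3 - <<'E'
from h import *
i=camera_info("wrist");p,M=tool();print(M.round(3))
zt=p[2]+.0196
im=cv2.imread("pics/w2.png");print(im[260:410:6,318].mean(1).round())
for r in(285,396): print(r,(M.T@(plane(i,(318,r),zt)-p)*1000).round(1))
print("pred",(M.T@(np.array([.4408,-.1967,.05])-p)*1000).round(1))
E
python3 -m handwheel '[[[0,0,0],7.1],[[0,0,0],7.1],[[0,0,0],7.1],[[0,0,0],7.1],[[0,0,0],7.1],[[0,0,0],7.1],[[0,0,0],7.1],[[0,0,0],7.1],[[0,0,0],7.1],[[0,0,0],7.1],[[0,0,0],7.1],[[0,0,0],0],[[0,0,0],0]]'
python3 - <<'E'
from h import *
togo((.5429,-.1497,.204),-6.7)
E
```

```text
[[-0.949  0.315  0.   ]
 [ 0.315  0.949  0.   ]
 [-0.     0.    -1.   ]]
[145.  88.  47.  47.  49.  49.  49.  58.  81.  85.  86.  85.  86.  85.
  84.  85.  85.  84.  84.  83.  83.  83.  83. 143. 143.]
285 [ 22.9   1.1 -19.6]
396 [-15.9   1.2 -19.6]
pred [  0.3   0.3 154.3]
t: 5.12
tcp_pos: [0.4405, -0.197, 0.2028]
orientation: [-0.002, 0.745, 0.667, -0.001]
contact_force: [0.1, -0.6, -0.1]
width: 0.0194
grasp_force: 39.8
tcp [ 0.4405 -0.197   0.2028] shift tool mm [58.3 96.6 -1.4]
closing dir -6.3 z [-0.0029  0.0017 -1.    ]
spin 0.4002082042599113
```

```bash
python3 -m handwheel '[[[0.0146,0.0242,0],0.4],[[0.0146,0.0242,0],0],[[0.0146,0.0242,0],0],[[0.0146,0.0242,0],0],[[0,0,0],0],[[0,0,0],0],[[0,0,0],0]]'
python3 - <<'E'
from h import *
togo((.5429,-.1497,.1604),-6.7)
i=camera_info("wrist");im=read_camera("wrist");cv2.imwrite("pics/w3.png",im[:,:,::-1])
i=camera_info("scene");p=proj(i,[(.5429,-.1497,.144)])[0].astype(int);print(p)
s=read_camera("scene")[p[1]-60:p[1]+30,p[0]-60:p[0]+60,::-1]
o=np.zeros((480,800,3),np.uint8);o[:360,:480]=cv2.resize(s,None,fx=4,fy=4,interpolation=2)
o[:240,480:800]=cv2.resize(im[:,:,::-1],(320,240));cv2.imwrite("pics/c3.png",o)
E
```

```text
t: 5.7
tcp_pos: [0.5433, -0.1507, 0.2034]
orientation: [-0.001, 0.748, 0.664, -0.001]
contact_force: [-0.0, -0.8, -0.7]
width: 0.0194
grasp_force: 39.9
tcp [ 0.5433 -0.1507  0.2034] shift tool mm [ 1.  -0.5 43. ]
closing dir -6.77 z [-2.5e-03  5.0e-04 -1.0e+00]
spin -0.06975032239188295
[362 254]
```

View pics/c3.png

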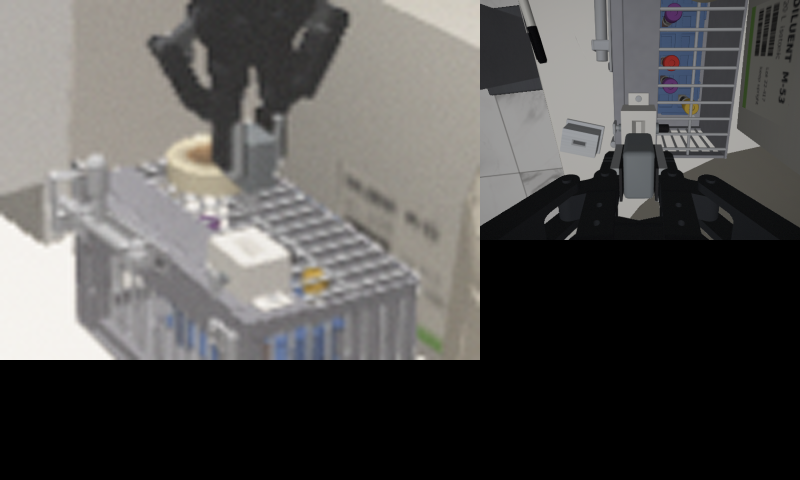

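The gauge hangs straight over the box; in the wrist inset the slot, at about (638,125), lines up with the handle. Now I'll insert it.

```bash
python3 -m handwheel '[[[0.001,0,0.015],0],[[0,0,0.006],0],[[0,0,0.005],0],[[0,0,0.005],0],[[0,0,0.005],0],[[0,0,0.004],0],[[0,0,0.003],0],[[0,0,0],0]]'
python3 -m handwheel '[[[0,0,0.001],0],[[0,0,0.001],0],[[0,0,0],0]]'
```

```text
t: 6.47
tcp_pos: [0.5442, -0.1498, 0.1608]
orientation: [-0.0, 0.748, 0.663, -0.0]
contact_force: [0.0, -0.6, -0.2]
width: 0.0193
grasp_force: 39.9
t: 6.72
tcp_pos: [0.5446, -0.1499, 0.1604]
orientation: [0.0, 0.748, 0.664, 0.0]
contact_force: [-1.8, 0.5, 5.3]
width: 0.0196
grasp_force: 40.4
```

```bash
python3 -m handwheel '[[[0,0,0],0],[[0,0,0],0],[[0,0,0],0],[[0,0,0],0],[[0,0,0],0],[[0,0,0],0]]' 120
python3 -m handwheel '[[[0,0,-0.015],0],[[0,0,-0.03],0],[[0,0,-0.03],0],[[0,0,-0.03],0],[[-0.03,-0.02,0],0],[[-0.03,-0.02,0],0],[[0,0,0],0],[[0,0,0],0]]'
python3 - <<'E'
from h import *
i=camera_info("wrist");im=read_camera("wrist");cv2.imwrite("pics/w4.png",im[:,:,::-1])
np.save("w4.npy",i["extrinsics"]);print(tool(),proj(i,[(.5429,-.1497,.18),(.5,0.02,.15),(.5,-.06,.15)]))
E
```

```text
t: 7.22
tcp_pos: [0.5444, -0.1498, 0.1592]
orientation: [-0.0, 0.748, 0.663, 0.0]
contact_force: [0.1, 0.1, -0.2]
width: 0.0453
grasp_force: 0.0
t: 7.88
tcp_pos: [0.4966, -0.2056, 0.2645]
orientation: [0.0, 0.749, 0.662, 0.0]
contact_force: [0.1, 0.3, -0.1]
width: 0.0452
grasp_force: 0.0
(array([ 0.49731405, -0.20486179,  0.26432346]), array([[ 1.21101575e-01,  9.92640012e-01,  4.64142104e-04],
       [ 9.92639952e-01, -1.21101814e-01,  5.26383632e-04],
       [ 5.78717906e-04,  3.96980109e-04, -9.99999754e-01]])) [[ 394.28614326  135.14687811]
 [ 264.59311362 -238.11086802]
 [ 289.73923222  -34.73218107]]
```

View pics/w4.png

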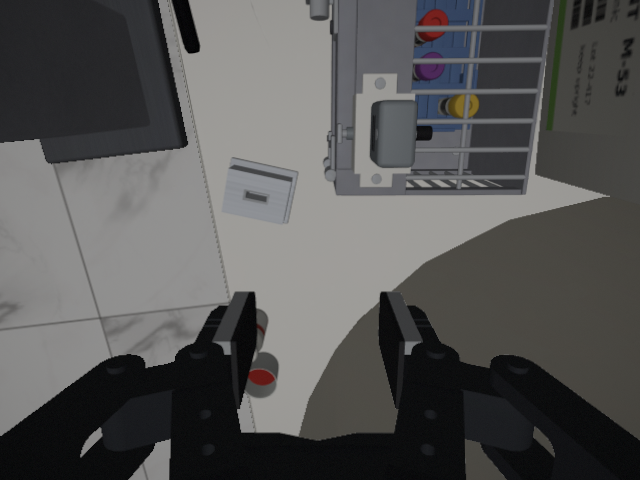

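The gauge sits in the box at (394,135), matching the prediction. I moved the wrong way along tool x, so I'll shift toward +y to see the bolt.

```bash
python3 -m handwheel '[[[0.036,0,0],0],[[0.036,0,0],0],[[0.036,0,0],0],[[0.012,0,0],0],[[0,0,0],0],[[0,0,0],0]]'
python3 - <<'E'
from h import *
i=camera_info("wrist");im=read_camera("wrist");cv2.imwrite("pics/w5.png",im[:,:,::-1])
np.save("w5.npy",i["extrinsics"]);print(tool()[0],plane(camera_info("top"),(335.4,242),.155))
E
```

```text
t: 8.43
tcp_pos: [0.5123, -0.0846, 0.2641]
orientation: [0.0, 0.747, 0.664, -0.0]
contact_force: [0.9, -0.0, -0.4]
width: 0.0451
grasp_force: 0.0
[ 0.51219083 -0.08544146  0.26408568] [ 0.52156229 -0.01169042  0.155     ]
```

View pics/w5.png

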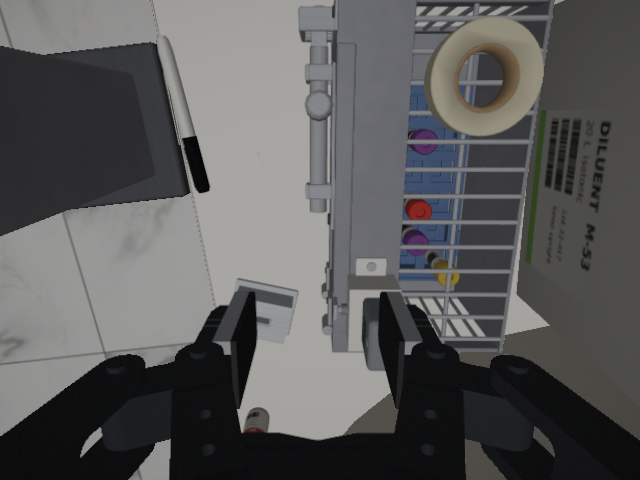

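The knob's top is at (318,105), about 27 px wide, on the rod at column 318. The keeper is at (317,25) and the gauge is still seated.

```bash
python3 - <<'E'
from h import *
i=camera_info("wrist")
K=plane(i,(318,105),.158);print(K, plane(i,(318,118.5),.158),plane(i,(331.5,105),.158))
for P in[(318,205),(318,60)]: print(plane(i,P,.112))
print(plane(camera_info("top"),(334.5,242),.158))
togo((K[0],K[1],.135),-6.7)
E
```

```text
[ 0.52128676 -0.01001905  0.158     ] [ 0.52044957 -0.0170888   0.158     ] [ 0.528649   -0.01089716  0.158     ]
[ 0.51360368 -0.07579338  0.112     ]
[0.52464585 0.01745016 0.112     ]
[ 0.52128216 -0.00949531  0.158     ]
tcp [ 0.5122 -0.0854  0.2641] shift tool mm [7.60e+01 1.00e-01 1.29e+02]
closing dir -6.79 z [-2.e-04 -5.e-04 -1.e+00]
spin -0.09465435061430583
```

```bash
python3 -m handwheel '[[[0.0375,0,0],0],[[0.0375,0,0],0],[[0,0,0.035],0],[[0,0,0.035],0],[[0,0,0.03],0],[[0,0,0.017],0],[[0,0,0.010],0],[[0,0,0],0],[[0,0,0],0]]'
python3 - <<'E'
from h import *
togo((.5213,-.011,.1365),-6.7)
E
```

```text
t: 9.23
tcp_pos: [0.5214, -0.0118, 0.1377]
orientation: [0.0, 0.749, 0.663, 0.0]
contact_force: [-0.7, 0.3, 0.1]
width: 0.0451
grasp_force: 0.0
tcp [ 0.5214 -0.0118  0.1377] shift tool mm [ 0.8 -0.2  1.2]
closing dir -6.94 z [ 6.e-04 -1.e-04 -1.e+00]
spin -0.2354122708697588
```

Good. Close on the knob with 40 N.

```bash
python3 -m handwheel '[[[0,0,0.001],0],[[0,0,0],0],[[0,0,0],0],[[0,0,0],0],[[0,0,0],0],[[0,0,0],0],[[0,0,0],0],[[0,0,0],0]]' 255 40
```

```text
t: 9.9
tcp_pos: [0.5218, -0.0112, 0.1376]
orientation: [0.001, 0.748, 0.664, 0.001]
contact_force: [0.5, -1.2, 6.2]
width: 0.0142
grasp_force: 39.3
```

```bash
python3 -m handwheel '[[[-0.001,0,-0.0015],0],[[-0.001,0,-0.002],0],[[-0.001,0,-0.002],0],[[0,0,-0.0015],0],[[0,0,0],0],[[0,0,0],0]]'
```

```text
t: 10.4
tcp_pos: [0.52, -0.0142, 0.1428]
orientation: [-0.0, 0.748, 0.663, -0.0]
contact_force: [1.1, -0.8, -6.9]
width: 0.0143
grasp_force: 39.0
```

```bash
python3 -m handwheel '[[[-0.002,0,-0.0005],0],[[-0.003,0,0],0],[[-0.003,0,0],0],[[0,0,0],0]]'
```

```text
t: 10.73
tcp_pos: [0.5193, -0.0225, 0.1436]
orientation: [-0.0, 0.748, 0.663, -0.0]
contact_force: [1.9, -0.6, -6.7]
width: 0.0145
grasp_force: 39.0
```

```bash
python3 -m handwheel '[[[-0.004,0,0],0],[[-0.004,0,0],0],[[-0.004,0,0],0],[[-0.004,0,0],0],[[-0.003,0,0],0],[[-0.002,0,0],0],[[0,0,0],0],[[0,0,0],0]]'
python3 - <<'E'
from h import *
print(monitor.read_state()["contact_force"],tool()[0])
im=read_camera("wrist")[:,:,::-1];i=camera_info("scene");p=proj(i,[(.517,-.04,.13)])[0].astype(int)
s=read_camera("scene")[p[1]-45:p[1]+45,p[0]-60:p[0]+60,::-1]
o=np.zeros((480,800,3),np.uint8);o[:,:400]=im[:,160:560];o[:300,400:]=cv2.resize(s,(400,300),interpolation=2);cv2.imwrite("pics/c6.png",o)
E
```

```text
t: 11.4
tcp_pos: [0.5168, -0.0433, 0.1435]
orientation: [0.0, 0.748, 0.663, -0.0]
contact_force: [2.0, -0.4, -9.7]
width: 0.0143
grasp_force: 39.0
[ 2.01002785 -0.38675453 -9.72024782] [ 0.51676036 -0.04325076  0.14351997]
```

View pics/c6.png

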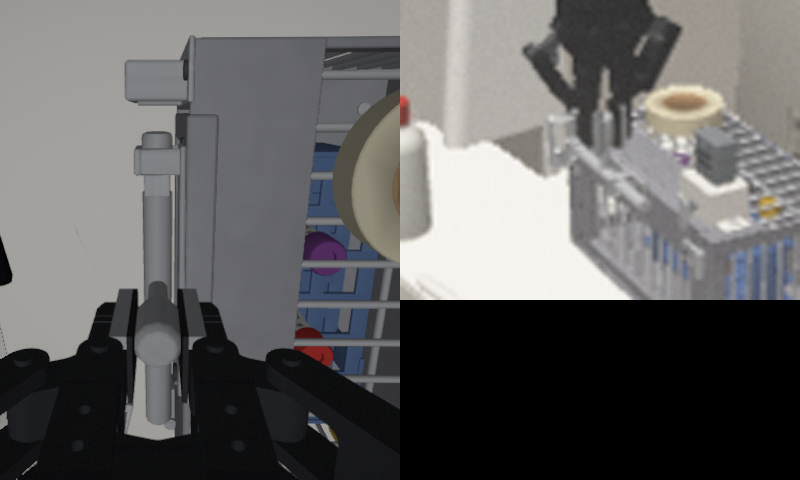

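The rod's nose is well clear of the keeper: nose at row 135, keeper ending at row 100. The gauge is still seated. Next is the gate arc.

```bash
python3 - <<'E'
from h import *
i=camera_info("wrist");i["extrinsics"]=np.load("w4.npy")
H=plane(i,(331,172),.11)[:2];p,M=tool();print("H",H)
r=p[:2]-H;print("r",np.linalg.norm(r))
# gate opening: free edge (+y) toward -x => counterclockwise about z
prev=p[:2]
for k in range(1,7):
    a=0.19*k/6;c,s=np.cos(a),np.sin(a);q=H+np.array([[c,-s],[s,c]])@r
    print(k,q.round(4))
q3=np.array([q[0],q[1],p[2]]);togo(q3)
E
```

```text
H [ 0.50990477 -0.17435283]
r 0.13151791522155087
1 [ 0.5126 -0.0429]
2 [ 0.5084 -0.0428]
3 [ 0.5043 -0.043 ]
4 [ 0.5001 -0.0432]
5 [ 0.496  -0.0436]
6 [ 0.4918 -0.0441]
tcp [ 0.5168 -0.043   0.1435] shift tool mm [ -4.  -24.6   0. ]
closing dir -6.86 z [-7.e-04 -3.e-04 -1.e+00]
```

```bash
python3 -m handwheel '[[[-0.0002,-0.0025,0],-1.09],[[-0.0002,-0.0025,0],-1.09],[[-0.0002,-0.0025,0],-1.09],[[-0.0002,-0.0025,0],-1.09],[[-0.0002,-0.0025,0],-1.09],[[-0.0002,-0.0025,0],-1.09],[[-0.0002,-0.0025,0],-1.09],[[-0.0002,-0.0025,0],-1.09],[[-0.0002,-0.0025,0],-1.09],[[-0.0002,-0.0025,0],-1.09],[[0,0,0],0],[[0,0,0],0],[[0,0,0],0],[[0,0,0],0],[[0,0,0],0],[[0,0,0],0]]'
python3 - <<'E'
from h import *
togo((.4918,-.0441,.1435))
im=read_camera("wrist")[:,:,::-1];i=camera_info("scene");p=proj(i,[(.517,-.06,.13)])[0].astype(int)
s=read_camera("scene")[p[1]-45:p[1]+45,p[0]-60:p[0]+60,::-1]
o=np.zeros((480,800,3),np.uint8);o[:,:400]=im[:,160:560];o[:300,400:]=cv2.resize(s,(400,300),interpolation=2);cv2.imwrite("pics/c7.png",o)
E
```

```text
t: 12.83
tcp_pos: [0.4922, -0.0438, 0.1439]
orientation: [0.0, 0.682, 0.732, 0.0]
contact_force: [0.7, -0.4, -8.0]
width: 0.0145
grasp_force: 39.3
tcp [ 0.4922 -0.0438  0.1439] shift tool mm [-0.2 -0.4  0.4]
closing dir 4.03 z [ 3.e-04  3.e-04 -1.e+00]
```

View pics/c7.png

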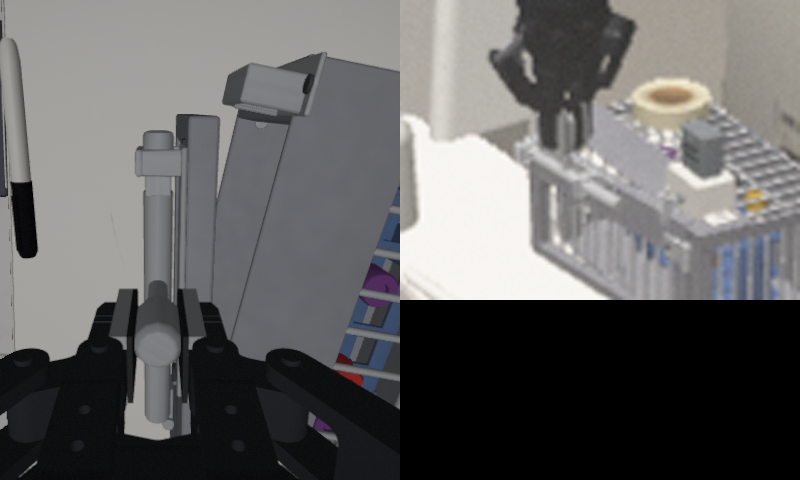

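The gate stands about 0.19 rad open: leaf at (198,200), separated from the post at (240,110). The bolt is back, the knob is held and the gauge is seated, so I'm handing in.

```bash
python3 -c "
from workcell import env
print(env.finish_job())"
```

```text
the job is handed in; nothing more can be done
None
```

I've handed the job in: the gauge is seated in the contact box, the bolt is drawn back about 29 mm, and the gate is held by the knob about 0.19 rad (40 mm) open; the hand-in returned no verdict. One uncertainty: the fingers grip only the knob and don't touch the leaf itself, so the final contact check passes only if the bolt counts as part of `gate_leaf`.

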